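Put the gearbox parts back in their own trays

ROBOT

A 6-joint arm with a two-finger parallel gripper is mounted at the origin on the work surface. World frame = base frame: x ahead of the robot, y to its left, z up, the work surface at z = 0. Lengths are in m, angles in rad, forces in N, time in s.
With the tool pointing down it reaches from about 0.325 to 0.9 m from the base axis. Payload 3.5 kg.
Tool frame: the origin (TCP) lies between the finger pads; the fingertips stand 19 mm ahead of it and the grasp point (between the pads) is the TCP; z points along the fingers, y is the direction in which the jaws open and shut (so a half turn about z gives the same grasp; the last joint's range is limited). The gripper opens to 85 mm and grips with 20 to 120 N. Pads are 22 mm wide; open, the fingers measure 114 mm over their backs; the gripper's body (76 mm by 85 mm) begins 54 mm behind the grasp point. The pads swing forward as they close: fully open they stand 13 mm farther back than shut.
Start: joints at [1.135, 0.276, -0.026, 1.268, 0, 1.467], TCP at [0.204, 0.591, 0.25] pointing down, gripper open.
Joint ranges: [-3.12, 3.12], [-0.85, 1.88], [-1.08, 1.24], [-1.95, 2.15], [-1.57, 1.53], [-3.14, 3.14]. Speed limits (rad/s): [2.57, 2.57, 3.14, 3.14, 3.14, 3.14].

INTERFACE

Orientations are given as a unit quaternion [w, x, y, z].
In Python, from rig import manip gives the robot as it stands.
- The arm moves only by the shell command python3 -m inch 'ROWS' [OPENING]. ROWS is JSON, one flat list of numbers, 4 for each row, row after row: the shift along the tool's x, y, z in m, then the turn about the tool's z in rad. In form: [x, y, z, turn, x, y, z, turn, ...]. A call has 1 to 10 rows; each row shifts and turns the commanded pose from where the row before left it, along the tool's axes as they then stand; what a row does not reach is not made up. A row lasts 1/8 s, in which the tool goes at most 62.5 mm and 10.7 degrees, less where a joint would pass 70% of its speed; a pose out of reach is approached as far as the arm can. A call with a gripper value outside its range is refused whole. OPENING is the closure, from -1 (fully open) to 1 (shut), set as the call begins (- or left out, the last holds). The fingers move at their own pace and stop on an object; the grip force is fixed at half the most. Time passes only in rows, so rows that do not move let the fingers close. It gives the time, the measured TCP pose, the force and the opening at its end, in the units of the state.
- manip.get_state(): the state, without advancing time (a new reading comes with each control period).
- manip.capture(name): name is "scene" or "top" or "wrist"; returns a dict with "color" (384x512x3 uint8, blue, green, red), "vfov" (degrees; the focal length in pixels is half the picture's height over the tangent of half this angle, whatever the lens; pixels are square), "cx", "cy" (the principal point, pixels), "extrinsics" (4x4, takes a point from camera to world coordinates). Camera axes: x right, y down, z forward; pixel columns grow to the right and rows downward; lengths in m; the calibration is good to about 2 mm. A picture is of the moment at which its call begins. There is no depth.
- manip.job_done(): hands the job in, once; it reports no verdict.
Trained networks look in the newest picture that a camera, given by its name, has taken for a name from the list of things; names that differ only in an ending like _2 or _b are one class to them, and where a whole thing is asked for, a point or a joint stands for the part that bears it (a point fixed in the world has none). Each returns a list of dicts, best first, with "confidence" (0 to 1); they miss things now and then, are a little off and sometimes report something else, mostly with a low value. They report only what shows in the picture. A call takes as long as a camera call. They do not tell look-alikes from the thing itself.
- manip.look_for(query, camera): "bbox" ([left, top, width, height] in pixels, round what is visible of it).
The state is a dict: "t": time; "joint_positions": joint angles; "dq": joint speeds; "tau": joint torques, N m; "ee_pos": TCP position; "eef_rot": TCP orientation; "force": force on the tool from outside, world axes, zero at the start; "torque": the same for the moment, N m; "finger_gap": finger opening in m.
Only numpy, scipy, OpenCV 4.12 (cv2) and the standard library are available. Lean on these libraries where they do the work, as an engineer would, in place of code of your own. Each camera call takes 0.05 s, during which the arm holds its last target.

TASK

The four gearbox parts are each standing in the wrong tray. Sort them out so that the brass worm wheel stands in the yellow tray, the silver bearing cover in the blue one, the orange coupling in the red one and the black-padded machine foot in the green one, each flat on the floor of its tray; the black tray is free for parking a part on the way and ends up empty. Keep the parts upright all the time, never tipping one over.

Things in the scene. Friction and masses are not known exactly. Their poses are not given: they have to be found in the camera images.
- worm_wheel: brass worm wheel, lying flat with its steel shaft stub up: toothed disc 54 mm across and 16 mm thick, a 32 mm brass hub up to 20 mm, then a steel stub 22 mm across that reaches 58 mm above the underside. Origin: centre of the underside; z up along the stub. Grip the stub about 44 mm above the origin. About 0.3 kg.
- bearing_cover: silver aluminium bearing cover: round flange 54 mm across and 8 mm thick with small dark screws, with a round boss 38 mm across reaching 54 mm above the underside and a black disc on its top. Origin: centre of the underside; z up. Grip the boss about 44 mm above the origin. About 0.25 kg.
- coupling: orange jaw-coupling half: foot rim 52 mm across and 6 mm thick, then a round body 46 mm across up to 54 mm above the underside, with three jaws on top reaching 64 mm. Origin: centre of the underside; z up. Grip the body about 44 mm above the origin. About 0.3 kg.
- machine_foot: levelling machine foot: black rubber pad 54 mm across tapering to 36 mm at 14 mm height, a steel nut 24 mm across up to 22 mm, and a threaded steel stud 14 mm across reaching 64 mm above the underside. Origin: centre of the underside; z up. Grip the stud about 44 mm above the origin. About 0.2 kg.
- tray_yellow: yellow tray, fixed: shallow square, 90 x 90 mm outside and 14 mm high, 80 x 80 mm inside, floor 5 mm thick. Origin: centre of the underside, on the bench; a part standing in the tray has its origin 5 mm above it. x and y run along the sides. Home of the brass worm wheel. At the start each of the four coloured trays holds a wrong part.
- tray_blue: blue tray, fixed: shallow square, 90 x 90 mm outside and 14 mm high, 80 x 80 mm inside, floor 5 mm thick. Origin: centre of the underside, on the bench; a part standing in the tray has its origin 5 mm above it. x and y run along the sides. Home of the silver bearing cover.
- tray_red: red tray, fixed: shallow square, 90 x 90 mm outside and 14 mm high, 80 x 80 mm inside, floor 5 mm thick. Origin: centre of the underside, on the bench; a part standing in the tray has its origin 5 mm above it. x and y run along the sides. Home of the orange coupling.
- tray_green: green tray, fixed: shallow square, 90 x 90 mm outside and 14 mm high, 80 x 80 mm inside, floor 5 mm thick. Origin: centre of the underside, on the bench; a part standing in the tray has its origin 5 mm above it. x and y run along the sides. Home of the black machine foot.
- tray_black: black tray, fixed: shallow square, 90 x 90 mm outside and 14 mm high, 80 x 80 mm inside, floor 5 mm thick. Origin: centre of the underside, on the bench; a part standing in the tray has its origin 5 mm above it. x and y run along the sides. The spare tray: empty at the start, and empty again at the end.
Mind the look-alikes: they are no part of the job. What is shaped like the machine_foot but purple is not meant.

How it is judged:
By the outcome, as a careful person would: the job done as asked, in the order asked, and still so for the second after the job is handed in, with the robot touching nothing.
It also fails if it takes over 125 s, if anything falls off the work surface, if the arm or the gripper's body presses on something with over 40 N, if the wrist force passes 120 N, or if a joint passes its speed limit or range.

## Working session

There is one attempt and no reset: what is moved stays moved. The work goes in short steps, Python scripts to look and compute and a shell command to move; the robot and the scene stay as the last step left them, time stands still between calls to the robot, and variables do not carry over. Pictures are saved under pics/ and viewed, and the job is handed in when it is done.

```bash
ls; mkdir -p pics; python3 - <<'E'
from rig import manip
import cv2
s=manip.get_state();print({k:(v if not hasattr(v,'round') else v) for k,v in s.items()})
for n in ("scene","top"):
    c=manip.capture(n);cv2.imwrite(f"pics/{n}0.png",c["color"]);print(n,c["vfov"],c["cx"],c["cy"],c["extrinsics"])
    for q in "worm_wheel bearing_cover coupling machine_foot tray_yellow tray_blue tray_red tray_green tray_black".split():
        print(q,[(([round(x) for x in d["bbox"]]),round(d["confidence"],2)) for d in manip.look_for(q,n)])
E
```

```text
pics
{'t': 0.0, 'joint_positions': array([ 1.13461719e+00,  2.77130587e-01, -2.78945726e-02,  1.26797715e+00,
        1.36855302e-05,  1.46742404e+00]), 'dq': array([ 0.00016073, -0.00119607, -0.00069216,  0.00355007, -0.00080557,
       -0.00011872]), 'tau': array([ 2.97137294e-04, -4.45511949e+01,  2.95203745e+01,  1.64247531e-02,
       -3.39883889e-05,  1.92684234e-05]), 'ee_pos': array([0.20386398, 0.59004158, 0.24915468]), 'eef_rot': array([-3.00559236e-04,  1.65636440e-01,  9.86186267e-01, -1.06127300e-03]), 'force': array([ 0.34870805, -0.16059438,  0.54931375]), 'torque': array([-0.0010046 , -0.02831748,  0.00875587]), 'finger_gap': 0.08559470801325739}
scene 55.24873889415275 255.1150839574056 193.70442203173022 [[ 0.42204197  0.65279628 -0.62907678  1.09118711]
 [ 0.90656602 -0.3071983   0.28942573 -0.26554739]
 [-0.00431528 -0.69244944 -0.7214535   0.71026023]
 [ 0.          0.          0.          1.        ]]
worm_wheel [([245, 172, 19, 22], 0.68)]
bearing_cover [([320, 203, 20, 30], 0.9), ([127, 211, 47, 43], 0.23)]
coupling [([136, 206, 27, 29], 0.88), ([319, 202, 22,
[... 268 characters left out ...]
96587 258.3479046346871 194.19271716919252 [[-1.16374589e-02 -9.79138439e-01  2.02860759e-01  3.43222144e-01]
 [-9.99930147e-01  1.18146748e-02 -3.37392395e-04 -6.25248735e-03]
 [-2.06638004e-03 -2.02850515e-01 -9.79207536e-01  1.08523515e+00]
 [ 0.00000000e+00  0.00000000e+00  0.00000000e+00  1.00000000e+00]]
worm_wheel [([234, 232, 22, 24], 0.76)]
bearing_cover [([180, 147, 24, 28], 0.93)]
coupling [([363, 224, 30, 25], 0.97)]
machine_foot [([117, 228, 24, 24], 0.75), ([171, 250, 28, 27], 0.68)]
tray_yellow [([357, 215, 42, 40], 0.76)]
tray_blue [([109, 218, 44, 48], 0.64)]
tray_red [([225, 228, 44, 38], 0.61)]
tray_green [([166, 143, 46, 43], 0.58)]
tray_black [([284, 142, 40, 41], 0.58)]
```

```bash
python3 - <<'E'
import cv2
i=cv2.imread("pics/top0.png");cv2.imwrite("pics/topz.png",cv2.resize(i[100:300,80:420],None,fx=2.35,fy=2.35,interpolation=cv2.INTER_CUBIC))
i=cv2.imread("pics/scene0.png");cv2.imwrite("pics/scenez.png",cv2.resize(i[90:310,90:400],None,fx=2.5,fy=2.5,interpolation=cv2.INTER_CUBIC))
E
```

```text
(no output)
```

View pics/topz.png

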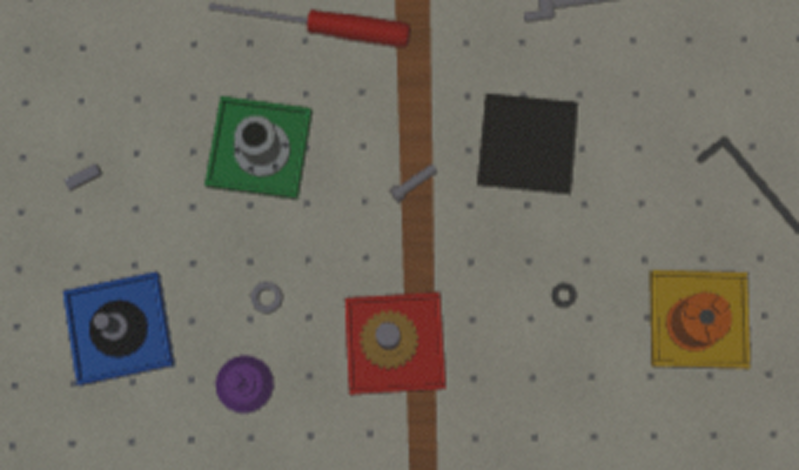

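View pics/scenez.png

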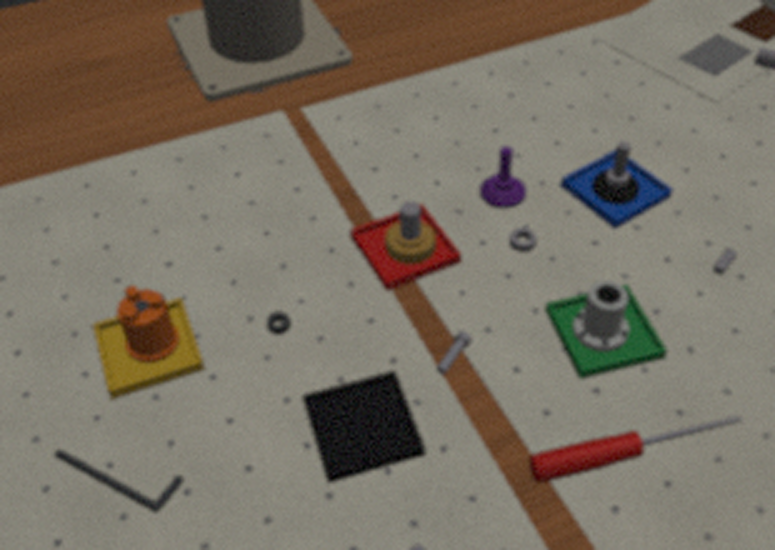

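The pictures show, in full top pixels:

- Coupling in yellow (~377,236).
- Worm wheel in red (~245,243).
- Cover in green (~190,160).
- Black-padded foot in blue (~127,239).
- Black tray empty (~305,161).

Two things fit the foot's shape: the black/steel one at (127,239) and the purple one at (184,263). The purple one is the look-alike, so I leave it alone. Next I measure the positions.

```bash
cat > h.py <<'E'
import numpy as np,cv2
from rig import manip
def K(c):
    f=c["color"].shape[0]/2/np.tan(np.radians(c["vfov"])/2)
    return np.array([[f,0,c["cx"]],[0,f,c["cy"]],[0,0,1.]])
def ray(c,uv,z):
    E=np.array(c["extrinsics"]);d=E[:3,:3]@np.linalg.inv(K(c))@np.array([*uv,1.])
    return (E[:3,3]+d*(z-E[2,3])/d[2])[:2]
def proj(c,P):
    E=np.array(c["extrinsics"]);p=(np.atleast_2d(P)-E[:3,3])@E[:3,:3];q=p@K(c).T
    return q[:,:2]/q[:,2:]
def rect(c,z,ctr,half=.06,s=5000):
    # rectified patch: row=-x, col=-y ; s px per m
    n=int(2*half*s); a=np.float32([[0,0],[n,0],[n,n],[0,n]])
    W=[(ctr[0]+half-v/s,ctr[1]+half-u/s,z) for u,v in a]
    H=cv2.getPerspectiveTransform(proj(c,W).astype(np.float32),a)
    return cv2.warpPerspective(c["color"],H,(n,n),flags=cv2.INTER_CUBIC)
def quat2R(q):
    from scipy.spatial.transform import Rotation as R
    return R.from_quat([q[1],q[2],q[3],q[0]]).as_matrix()
E
python3 - <<'E'
from h import *
for n in("top","scene"):
    c=manip.capture(n);hsv=cv2.cvtColor(c["color"],cv2.COLOR_BGR2HSV)
    B={"top":dict(yellow=[357,215,42,40],blue=[107,216,48,50],red=[225,222,46,48],green=[166,139,48,47],black=[281,138,46,46]),
       "scene":dict(yellow=[127,206,47,45],blue=[313,149,48,34],red=[229,169,47,38],green=[307,200,52,43],black=[211,236,50,50])}[n]
    rng=dict(yellow=(18,36),blue=(100,125),red=(0,8),green=(45,80))
    for k,(x,y,w,h) in B.items():
        m=np.zeros(hsv.shape[:2],np.uint8)
        p=hsv[y-3:y+h+3,x-3:x+w+3]
        if k=="black": mm=p[...,2]<70
        else:
            lo,hi=rng[k];mm=(p[...,0]>=lo)&(p[...,0]<=hi)&(p[...,1]>110)
            if k=="red": mm|=(p[...,0]>172)&(p[...,1]>110)
        m[y-3:y+h+3,x-3:x+w+3]=mm*255
        m=cv2.morphologyEx(m,cv2.MORPH_OPEN,np.ones((2,2)))
        pts=np.argwhere(m)[:,::-1]
        if len(pts)<50: print(k,len(pts));continue
        hull=cv2.convexHull(pts.astype(np.float32))[:,0]
        W=np.array([ray(c,u,.010) for u in hull])
        r=cv2.minAreaRect((W*1000).astype(np.float32));print(n,k,np.round(r[0],1),np.round(r[1],1),round(r[2],1))
    if n=="top":
        parts=dict(coupling=((.0,),(376,236),.059),wheel=((0,),(244,242),.063),cover=((0,),(189,157),.059),foot=((0,),(122,236),.069))
        tiles=[]
        for k,(_,uv,z) in parts.items():
            p=ray(c,uv,z);t=rect(c,z,np.round(p,2),.04,5000);print(k,np.round(p,2))
            for g in range(0,400,50): t[g,:]=t[g,:]//2+100;t[:,g]=t[:,g]//2+100
            t[200,:]=(0,255,255);t[:,200]=(0,255,255)
            tiles.append(cv2.resize(t,(300,300)))
        cv2.imwrite("pics/tiles.png",np.vstack([np.hstack(tiles[:2]),np.hstack(tiles[2:])]))
E
```

```text
top yellow [ 468.8 -268.7] [89.8 89.7] 87.0
top blue [466.6 274.6] [88.7 89.1] 11.2
top red [450.   16.2] [91.5 88.8] 2.5
top green [639.9 145.8] [87.9 88.1] 81.4
top black [ 640.3 -113.1] [89.2 91.5] 83.4
coupling [ 0.46 -0.25]
wheel [0.45 0.02]
cover [0.64 0.14]
foot [0.47 0.28]
scene yellow [ 478.7 -266.3] [88.5 96. ] 87.5
scene blue [478.1 273.5] [91.6 92.8] 11.4
scene red [460.6  17.6] [101.7  90.5] 2.2
scene green [650.6 145.9] [88.4 90.7] 80.5
scene black [ 650.5 -111.8] [88.5 94. ] 83.2
```

View pics/tiles.png

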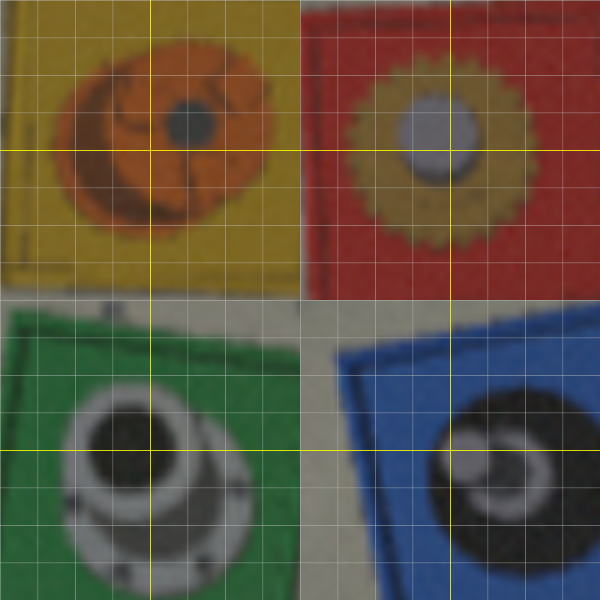

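```bash
cat >> h.py <<'E'
def go(x,y,z,yaw=None):
    "print total tool-frame shift to reach a target (tool down); yaw=world angle of tool x, deg"
    s=manip.get_state();R=quat2R(s["eef_rot"]);p=s["ee_pos"]
    d=R.T@(np.array([x,y,z])-p);a=np.degrees(np.arctan2(R[1,0],R[0,0]))
    print("t",round(s["t"],2),"pos",np.round(p,4),"yaw",round(a,2),"tilt",np.round(R[:2,2],3),"shift mm",np.round(d*1000,1),"turn",None if yaw is None else round(-np.radians((yaw-a+180)%360-180),4),"j6",np.round(s["joint_positions"][5],2),"gap",round(s["finger_gap"],4))
E
python3 -m inch '[-0.05,-0.025,0,0,-0.05,-0.025,0,0,-0.05,-0.025,0,0,-0.05,-0.025,0,0,-0.05,-0.025,0,0,-0.05,-0.025,0,0,-0.05,-0.025,0,0,-0.05,-0.025,0,-0.11,-0.025,-0.012,0,-0.11,0,0,0,-0.11]' -1
python3 - <<'E'
from h import *
c=manip.capture("wrist");cv2.imwrite("pics/w1.png",c["color"]);print(c["extrinsics"],c["vfov"],c["cx"],c["cy"])
go(.64,.1445,.15,180)
for q in("bearing_cover","tray_green"):print(manip.look_for(q,"wrist"))
E
```

```text
t: 2.35
ee_pos: [0.5406, 0.252, 0.2503]
eef_rot: [0.0, 0.001, 1.0, -0.0]
force: [0.5, 0.4, -0.4]
finger_gap: 0.0856
[[ 0.00283812  0.94703159  0.32112787  0.45762504]
 [ 0.99999546 -0.00236121 -0.00187453  0.25329736]
 [-0.00101699  0.32113173 -0.94703399  0.37542012]
 [ 0.          0.          0.          1.        ]] 65.6278808216106 255.9736270557455 190.57222742677396
t 2.4 pos [0.5397 0.2526 0.2502] yaw -179.96 tilt [-0.  0.] shift mm [-100.3 -108.2  100.2] turn 0.0007 j6 0.33 gap 0.0851
[{'bbox': [153.4, 211.8, 44.6, 50.2], 'confidence': 0.94}]
[{'bbox': [143.1, 198.4, 69.5, 72.3], 'confidence': 0.9}]
```

View pics/w1.png

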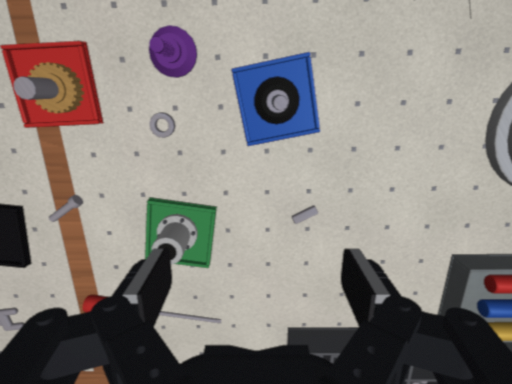

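```bash
python3 - <<'E'
from h import *
c=manip.capture("wrist");hsv=cv2.cvtColor(c["color"],cv2.COLOR_BGR2HSV)
B=dict(blue=[230,50,92,98],red=[0,38,104,92],green=[143,195,76,75])
rng=dict(blue=(100,125),red=(0,8),green=(45,80))
for k,(x,y,w,h) in B.items():
    p=hsv[y:y+h,x:x+w];lo,hi=rng[k];mm=(p[...,0]>=lo)&(p[...,0]<=hi)&(p[...,1]>110)
    if k=="red": mm|=(p[...,0]>172)&(p[...,1]>110)
    m=cv2.morphologyEx(mm.astype(np.uint8),cv2.MORPH_OPEN,np.ones((2,2)))
    pts=np.argwhere(m)[:,::-1]+[x,y];hull=cv2.convexHull(pts.astype(np.float32))[:,0]
    W=np.array([ray(c,u,.010) for u in hull]);r=cv2.minAreaRect((W*1000).astype(np.float32));print(k,np.round(r[0],1),np.round(r[1],1),round(r[2],1))
print("foot top",ray(c,(279,100.5),.069),"pad",ray(c,(277,99.5),.01),"cover boss top",ray(c,(168,247),.059),"flange",ray(c,(177,233),.011))
i=c["color"];cv2.imwrite("pics/w1z.png",cv2.resize(i[30:280,130:330],None,fx=2.4,fy=2.4,interpolation=cv2.INTER_CUBIC))
E
```

```text
blue [471.4 278.5] [89.6 89.2] 11.1
red [453.4  18.8] [91.7 96.9] 2.7
green [644.9 148.8] [88.9 92.8] 81.1
foot top [0.46592641 0.27734835] pad [0.46671584 0.27928181] cover boss top [0.63381626 0.14826653] flange [0.63942292 0.14644688]
```

View pics/w1z.png

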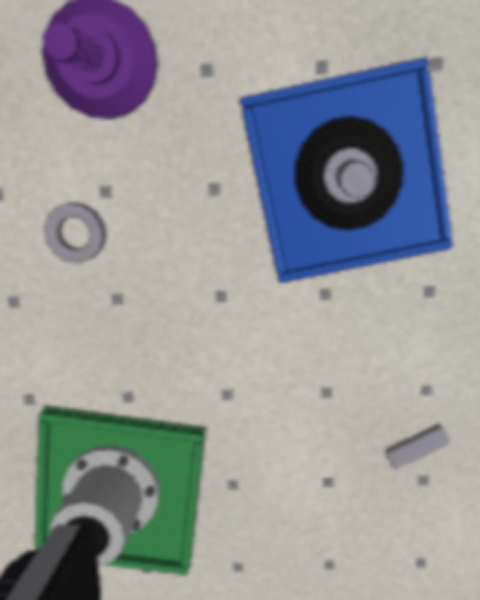

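```bash
python3 - <<'E'
from h import *
c=manip.capture("wrist")
print("w foot",ray(c,(278.75,105),.069),"cover",ray(c,(166.7,253.8),.059))
c=manip.capture("scene")
print("s cover",ray(c,(333.2,207.6),.059),"foot",ray(c,(338.8,148.8),.069),"wheel",ray(c,(254,172.8),.063))
go(.640,.1465,.15,180)
E
```

```text
w foot [0.46995226 0.27742633] cover [0.6429272  0.14607935]
s cover [0.64356221 0.14398244] foot [0.47504371 0.27125568] wheel [0.45762275 0.02313875]
t 2.65 pos [0.5383 0.2541 0.2504] yaw 179.81 tilt [-0.  0.] shift mm [-102.1 -107.3  100.4] turn -0.0033 j6 0.34 gap 0.0854
```

```bash

python3 -m inch '[-0.035,-0.036,0.034,0,-0.035,-0.036,0.033,0,-0.033,-0.036,0.033,0,0,0,0,0]' -1
python3 - <<'E'
from h import *
go(.642,.146,.049,180)
E
```

```text
t: 3.15
ee_pos: [0.6408, 0.1431, 0.1466]
eef_rot: [-0.003, 0.003, 1.0, -0.001]
force: [-0.9, 0.1, -1.3]
finger_gap: 0.0853
t 3.15 pos [0.6408 0.1431 0.1466] yaw 179.61 tilt [-0.005 -0.001] shift mm [-1.7  3.  97.6] turn -0.0068 j6 0.13 gap 0.0853
```

```bash

python3 -m inch '[-0.001,0.002,0.035,0,0,0,0.035,0,0,0,0.027,0,0,0,0,0]' -
python3 -c "
from h import *
go(.642,.146,.049,180)"
python3 -m inch '[0,0,0,0,0,0,0,0,0,0,0,0,0,0,0,0,0,0,0,0,0,0,0,0]' 1
```

```text
t: 3.65
ee_pos: [0.6396, 0.1484, 0.0516]
eef_rot: [-0.003, 0.001, 1.0, -0.0]
force: [0.3, -0.2, -0.1]
finger_gap: 0.0853
t 3.65 pos [0.6396 0.1484 0.0516] yaw 179.89 tilt [-0.005 -0.   ] shift mm [-2.4 -2.4  2.6] turn -0.0019 j6 0.13 gap 0.0853
t: 4.4
ee_pos: [0.6441, 0.1474, 0.0556]
eef_rot: [0.002, 0.002, 1.0, -0.0]
force: [-0.7, -0.9, 5.8]
finger_gap: 0.0362
```

```bash

for i in 1 2 3; do python3 -m inch '[0,0,0,0]' - | grep -v rot; done
python3 - <<'E'
from h import *
c=manip.capture("wrist");cv2.imwrite("pics/w2.png",c["color"])
E
```

```text
t: 4.53
ee_pos: [0.6441, 0.1474, 0.0556]
force: [-0.8, -1.5, 5.2]
finger_gap: 0.0364
t: 4.65
ee_pos: [0.644, 0.1474, 0.0556]
force: [-0.2, -1.4, 4.9]
finger_gap: 0.0359
t: 4.78
ee_pos: [0.644, 0.1474, 0.0556]
force: [-0.4, -0.9, 5.5]
finger_gap: 0.036
```

View pics/w2.png

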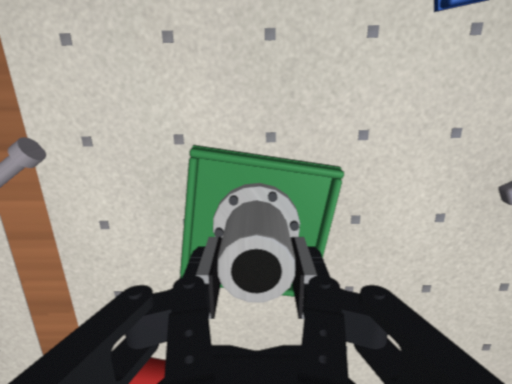

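```bash

python3 -m inch '[0,0,-0.03,0,0,0,-0.04,0,0,0,-0.03,0,0,0,0,0]' - | grep -v rot
python3 - <<'E'
from h import *
c=manip.capture("wrist");cv2.imwrite("pics/w3.png",c["color"])
go(.643,-.111,.15,180)
E
```

```text
t: 5.32
ee_pos: [0.6444, 0.1478, 0.1562]
force: [-0.5, 0.2, -2.7]
finger_gap: 0.0361
t 5.38 pos [0.6428 0.1476 0.1538] yaw 179.83 tilt [0.002 0.   ] shift mm [  -0.9 -258.6    3.7] turn -0.0029 j6 0.13 gap 0.0358
```

View pics/w3.png

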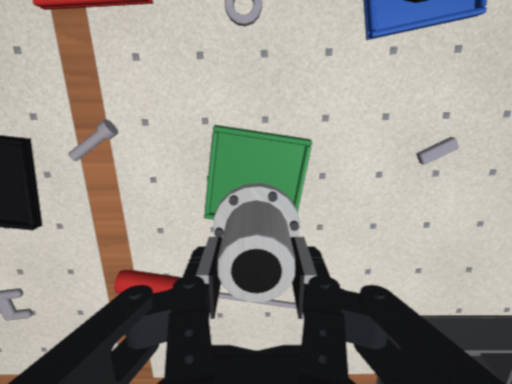

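Cover held and lifted (boss at 257,265). The green tray is empty. Now on to the black tray.

```bash

python3 -m inch '[0,-0.04,0,0,0,-0.055,0,0,0,-0.055,0,0,0,-0.055,0,0,0,-0.053,0,0,0,0,0,0,0,0,0,0]' - | grep -v rot
python3 - <<'E'
from h import *
c=manip.capture("wrist");cv2.imwrite("pics/w4.png",c["color"])
go(.643,-.111,.0556,180)
E
```

```text
t: 6.25
ee_pos: [0.64, -0.1101, 0.1509]
force: [-0.4, 1.0, -3.0]
finger_gap: 0.0361
t 6.3 pos [ 0.6403 -0.1095  0.1514] yaw 179.87 tilt [-0.003  0.002] shift mm [-3.  -1.7 95.7] turn -0.0023 j6 -0.27 gap 0.0361
```

View pics/w4.png

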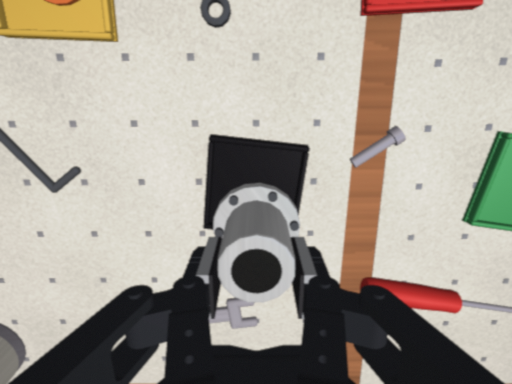

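```bash

python3 -m inch '[-0.002,0,0.035,0,0,0,0.035,0,0,0,0.02,0,0,0,0,0,0,0,0,0]' - | grep -v rot
python3 -m inch '[0,0,0.003,0,0,0,0,0]' - | grep -v rot
```

```text
t: 6.92
ee_pos: [0.6447, -0.1104, 0.0645]
force: [0.4, 0.2, -1.4]
finger_gap: 0.0362
t: 7.18
ee_pos: [0.6442, -0.1107, 0.0612]
force: [-0.4, 1.0, -4.2]
finger_gap: 0.0361
```

```bash

for i in 1 2 ; do python3 -m inch '[0,0,0.003,0,0,0,0,0]' - | egrep "pos|force"; done; python3 -m inch '[0,0,0.002,0,0,0,0,0]' - | egrep "pos|force"
```

```text
ee_pos: [0.6433, -0.1105, 0.0571]
force: [0.1, -0.0, -1.9]
ee_pos: [0.6438, -0.1106, 0.0556]
force: [-2.2, 0.2, 4.6]
ee_pos: [0.6438, -0.1106, 0.0556]
force: [-6.9, 0.8, 14.1]
```

```bash

python3 -m inch '[0,0,-0.003,0,0,0,0,0,0,0,0,0,0,0,0,0,0,0,0,0]' -1 | grep -v rot
python3 -m inch '[0,0,-0.035,0,0,0,-0.04,0,0,0,-0.04,0,0,0,0,0]' - | grep -v rot
python3 - <<'E'
from h import *
c=manip.capture("wrist");cv2.imwrite("pics/w5.png",c["color"])
go(.470,.276,.15,180)
E
```

```text
t: 8.55
ee_pos: [0.6435, -0.1105, 0.055]
force: [-0.5, -0.1, -0.3]
finger_gap: 0.0856
t: 9.05
ee_pos: [0.6467, -0.1113, 0.1749]
force: [0.2, -0.7, -0.8]
finger_gap: 0.0856
t 9.1 pos [ 0.6451 -0.1109  0.1725] yaw 179.84 tilt [ 0.004 -0.001] shift mm [176.3 386.5  21.3] turn -0.0028 j6 -0.27 gap 0.0853
```

View pics/w5.png

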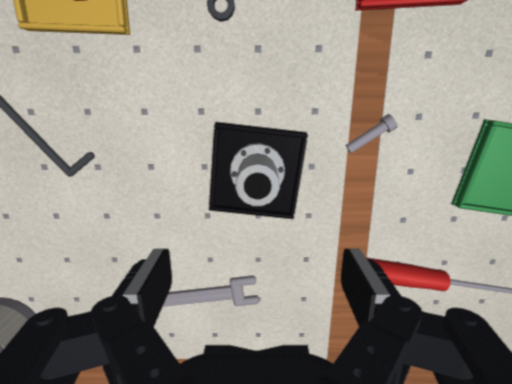

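```bash

python3 -m inch '[0.02,0.04,0,0,0.022,0.05,0,0,0.022,0.05,0,0,0.022,0.05,0,0,0.023,0.05,0,0,0.022,0.05,0,0,0.022,0.05,0,0,0.023,0.046,0,0,0,0,0,0,0,0,0,0]' - | grep -v rot
python3 - <<'E'
from h import *
c=manip.capture("wrist");cv2.imwrite("pics/w6.png",c["color"])
go(.470,.276,.051,180)
E
```

```text
t: 10.35
ee_pos: [0.468, 0.2754, 0.1691]
force: [0.3, 0.4, 0.4]
finger_gap: 0.0858
t 10.4 pos [0.4685 0.2751 0.1693] yaw 179.8 tilt [-0.001 -0.001] shift mm [ -1.7   1.1 118.3] turn -0.0035 j6 0.42 gap 0.0854
```

View pics/w6.png

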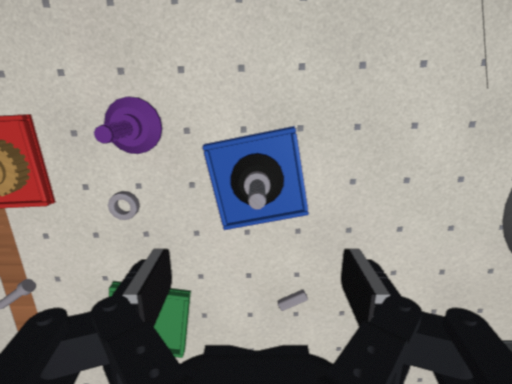

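```bash
python3 - <<'E'
from h import *
c=manip.capture("wrist");s=manip.get_state();print(s["ee_pos"],"foot",ray(c,(257,201),.069))
i=c["color"];cv2.imwrite("pics/w6z.png",cv2.resize(i[110:240,190:320],None,fx=4,fy=4,interpolation=cv2.INTER_CUBIC))
hsv=cv2.cvtColor(i,cv2.COLOR_BGR2HSV)
def tray(c,box,lo,hi):
    x,y,w,h=box;p=hsv[y:y+h,x:x+w];m=((p[...,0]>=lo)&(p[...,0]<=hi)&(p[...,1]>110)).astype(np.uint8)
    pts=np.argwhere(cv2.morphologyEx(m,cv2.MORPH_OPEN,np.ones((2,2))))[:,::-1]+[x,y]
    r=cv2.minAreaRect((np.array([ray(c,u,.01) for u in cv2.convexHull(pts.astype(np.float32))[:,0]])*1000).astype(np.float32));return r
print(tray(c,[195,120,120,115],100,125))
E
```

```text
[0.46882749 0.27482393 0.16957421] foot [0.47072886 0.27657297]
((471.6809387207031, 278.0208740234375), (91.45772552490234, 89.82573699951172), 11.198639869689941)
```

View pics/w6z.png

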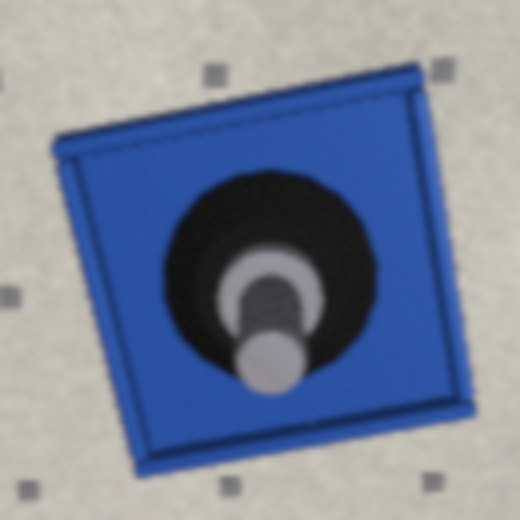

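```bash

python3 -m inch '[-0.002,0.001,0.04,0,0,0,0.04,0,0,0,0.036,0,0,0,0,0,0,0,0,0]' - | grep -v rot
python3 -m inch '[0,0,0,0,0,0,0,0,0,0,0,0,0,0,0,0,0,0,0,0,0,0,0,0,0,0,0,0]' 1| grep -v rot
```

```text
t: 11.08
ee_pos: [0.4719, 0.2766, 0.0553]
force: [0.4, 1.0, 0.1]
finger_gap: 0.0854
t: 11.95
ee_pos: [0.4708, 0.277, 0.0546]
force: [-1.0, -0.1, 4.5]
finger_gap: 0.0125
```

```bash

python3 -m inch '[0,0,-0.03,0,0,0,-0.04,0,0,0,-0.03,0,-0.03,-0.02,0,0,-0.04,-0.03,0,0,-0.04,-0.03,0,0,-0.04,-0.03,0,0,-0.022,-0.019,0,0,0,0,0,0,0,0,0,0]' - | grep -v rot
python3 - <<'E'
from h import *
c=manip.capture("wrist");cv2.imwrite("pics/w7.png",c["color"])
go(.643,.148,.0546,180)
E
```

```text
t: 13.2
ee_pos: [0.641, 0.1477, 0.153]
force: [-0.6, 0.8, -2.8]
finger_gap: 0.0122
t 13.25 pos [0.6409 0.148  0.1533] yaw 179.87 tilt [-0.003  0.   ] shift mm [-2.4 -0.  98.7] turn -0.0022 j6 0.13 gap 0.0123
```

View pics/w7.png

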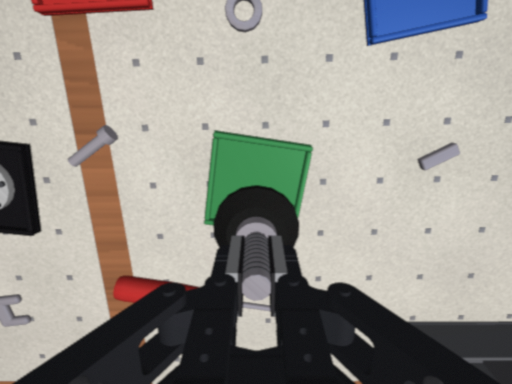

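Foot held upright over green, in the same relation as when the cover was lifted. Lowering it.

```bash

python3 -m inch '[-0.002,0,0.035,0,0,0,0.035,0,0,0,0.02,0,0,0,0,0,0,0,0,0]' - | egrep "pos|force"
python3 -m inch '[0,0,0.004,0,0,0,0,0]' - | egrep "pos|force"
python3 -m inch '[0,0,0.002,0,0,0,0,0]' - | egrep "pos|force"
```

```text
ee_pos: [0.6453, 0.1479, 0.0657]
force: [0.8, -0.1, -1.4]
ee_pos: [0.6448, 0.1475, 0.061]
force: [0.1, 0.2, -2.2]
ee_pos: [0.6443, 0.1474, 0.0582]
force: [-0.2, 0.2, -1.5]
```

```bash

python3 -m inch '[0,0,0.002,0,0,0,0,0]' - | egrep "pos|force"
```

```text
ee_pos: [0.6441, 0.1474, 0.056]
force: [-0.9, 0.5, -2.8]
```

```bash

python3 -m inch '[0,0,0.002,0,0,0,0,0]' - | egrep "pos|force"
python3 -m inch '[0,0,0.001,0,0,0,0,0]' - | egrep "pos|force"
```

```text
ee_pos: [0.6446, 0.1475, 0.0547]
force: [-0.4, -0.2, -0.0]
ee_pos: [0.6446, 0.1475, 0.0546]
force: [-3.5, -1.6, 6.0]
```

Landed. Release, lift, and look.

```bash

python3 -m inch '[0,0,-0.001,0,0,0,0,0,0,0,0,0,0,0,0,0,0,0,0,0,0,0,0,0]' -1 | grep -v rot
python3 -m inch '[0,0,-0.035,0,0,0,-0.04,0,0,0,-0.04,0,0,0,0,0]' - | grep -v rot
python3 - <<'E'
from h import *
c=manip.capture("wrist");cv2.imwrite("pics/w8.png",c["color"])
go(.644,-.1105,.165,180)
E
```

```text
t: 15.88
ee_pos: [0.6443, 0.1475, 0.0542]
force: [-0.5, 0.4, 0.4]
finger_gap: 0.0854
t: 16.38
ee_pos: [0.6475, 0.1479, 0.1741]
force: [0.7, -0.4, -0.2]
finger_gap: 0.0857
t 16.43 pos [0.6459 0.1477 0.1716] yaw 179.84 tilt [0.004 0.001] shift mm [   1.2 -258.2    6.5] turn -0.0028 j6 0.13 gap 0.0856
```

View pics/w8.png

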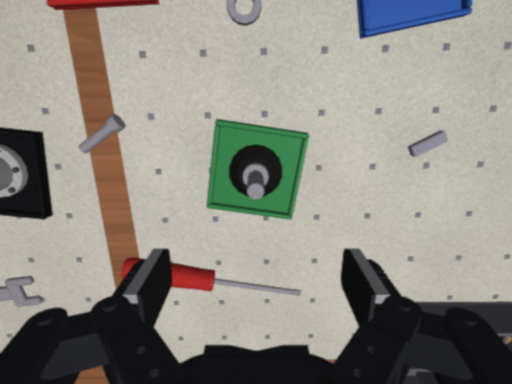

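Foot stands well inside green (256,175). Next, the cover from black.

```bash

python3 -m inch '[0,-0.045,0,0,0,-0.055,0,0,0,-0.055,0,0,0,-0.055,0,0,0,-0.048,0,0,0,0,0,0,0,0,0,0]' - | egrep "pos|force"
python3 - <<'E'
from h import *
go(.644,-.1105,.0515,180)
E
```

```text
ee_pos: [0.6426, -0.1102, 0.1677]
force: [-0.3, -0.1, 0.2]
t 17.3 pos [ 0.6426 -0.1102  0.1677] yaw 179.81 tilt [-0.003  0.001] shift mm [ -1.8  -0.5 116.2] turn -0.0033 j6 -0.27 gap 0.085
```

```bash

python3 -m inch '[-0.001,0,0.04,0,0,0,0.04,0,0,0,0.035,0,0,0,0,0,0,0,0,0]' - | egrep "pos|force"
python3 -m inch '[0,0,0,0,0,0,0,0,0,0,0,0,0,0,0,0,0,0,0,0,0,0,0,0]' 1| grep -v rot
python3 -m inch '[0,0,-0.03,0,0,0,-0.04,0,0,0,-0.03,0,0,0,0,0]' - | grep -v rot
python3 - <<'E'
from h import *
c=manip.capture("wrist");cv2.imwrite("pics/w9.png",c["color"])
go(.471,.278,.15,180)
E
```

```text
ee_pos: [0.6453, -0.1097, 0.0553]
force: [0.1, -0.4, -0.4]
t: 18.68
ee_pos: [0.6458, -0.1107, 0.0558]
force: [-0.6, 1.1, 5.9]
finger_gap: 0.0364
t: 19.18
ee_pos: [0.6463, -0.1111, 0.1565]
force: [0.7, -1.6, -2.2]
finger_gap: 0.036
t 19.23 pos [ 0.6448 -0.1107  0.1543] yaw 179.83 tilt [ 0.001 -0.   ] shift mm [174.9 388.2   4. ] turn -0.0029 j6 -0.27 gap 0.036
```

View pics/w9.png

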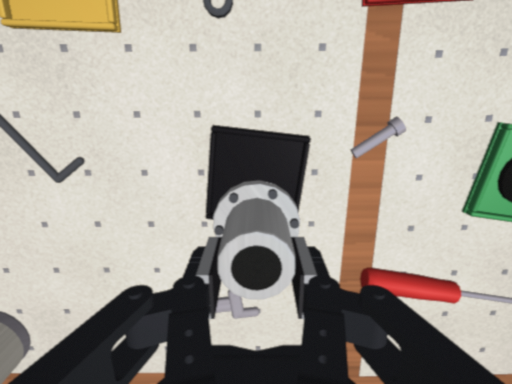

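```bash

python3 -m inch '[0.015,0.035,0,0,0.023,0.05,0,0,0.023,0.05,0,0,0.023,0.052,0,0,0.023,0.052,0,0,0.023,0.052,0,0,0.023,0.05,0,0,0.022,0.047,0,0,0,0,0,0,0,0,0,0]' - | egrep "pos|force|gap"
python3 - <<'E'
from h import *
c=manip.capture("wrist");cv2.imwrite("pics/w10.png",c["color"])
go(.471,.278,.0558,180)
E
```

```text
ee_pos: [0.4694, 0.2772, 0.1523]
force: [0.9, -0.7, -2.9]
finger_gap: 0.0359
t 20.52 pos [0.47   0.2769 0.1527] yaw 179.8 tilt [-0.002 -0.002] shift mm [-1.2  1.3 96.9] turn -0.0034 j6 0.42 gap 0.0363
```

View pics/w10.png

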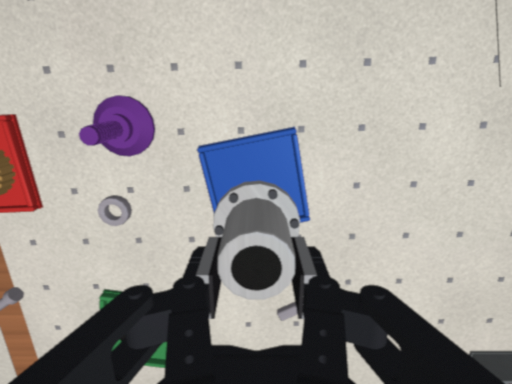

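```bash

python3 -m inch '[-0.001,0.001,0.035,0,0,0,0.035,0,0,0,0.02,0,0,0,0,0,0,0,0,0]' - | egrep "pos|force"
python3 -m inch '[0,0,0.003,0,0,0,0,0]' - | egrep "pos|force"
```

```text
ee_pos: [0.4728, 0.2784, 0.0649]
force: [1.1, 0.0, -2.6]
ee_pos: [0.4723, 0.2791, 0.062]
force: [-0.8, -0.2, -2.7]
```

```bash

for i in 1 2 3; do python3 -m inch '[0,0,0.002,0,0,0,0,0]' - | egrep "pos|force"; done
```

```text
ee_pos: [0.4716, 0.279, 0.0593]
force: [0.6, 0.3, -3.3]
ee_pos: [0.4715, 0.2789, 0.0571]
force: [-0.2, 0.5, -3.6]
ee_pos: [0.4718, 0.2791, 0.0558]
force: [-2.3, 0.1, 2.5]
```

```bash

python3 -m inch '[0,0,0,0,0,0,0,0,0,0,0,0,0,0,0,0,0,0,0,0]' -1 | grep -v rot
python3 -m inch '[0,0,-0.035,0,0,0,-0.04,0,0,0,-0.04,0,0,0,0,0]' - | grep -v rot
python3 - <<'E'
from h import *
c=manip.capture("wrist");cv2.imwrite("pics/w11.png",c["color"])
go(.471,-.265,.165,180)
E
```

```text
t: 22.78
ee_pos: [0.4717, 0.2789, 0.0553]
force: [-0.3, 0.8, -0.8]
finger_gap: 0.0853
t: 23.28
ee_pos: [0.4745, 0.2802, 0.1743]
force: [0.8, 2.1, -0.4]
finger_gap: 0.0853
t 23.32 pos [0.473  0.2796 0.1721] yaw 179.85 tilt [0.004 0.002] shift mm [   0.6 -544.6    6.2] turn -0.0027 j6 0.42 gap 0.0852
```

View pics/w11.png

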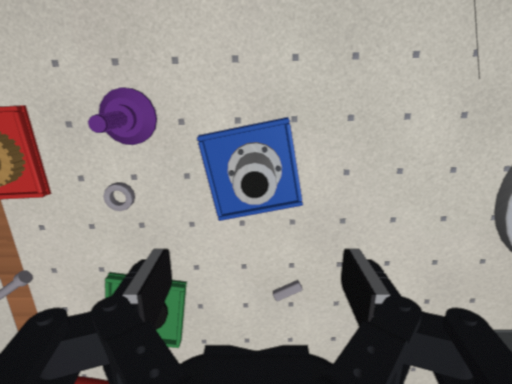

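```bash

python3 -m inch '[0,-0.04,0,0,0,-0.058,0,0,0,-0.06,0,0,0,-0.06,0,0,0,-0.06,0,0,0,-0.06,0,0,0,-0.06,0,0,0,-0.058,0,0,0,-0.05,0,0,0,-0.032,0,0]' - | egrep "pos|force|gap"
python3 -m inch '[0,0,0,0]' -| egrep "pos"
python3 - <<'E'
from h import *
c=manip.capture("wrist");cv2.imwrite("pics/w12.png",c["color"])
go(.470,-.259,.049,180)
E
```

```text
ee_pos: [0.4689, -0.2608, 0.1684]
force: [0.6, 0.8, -0.4]
finger_gap: 0.0858
ee_pos: [0.4693, -0.2606, 0.1685]
t 24.75 pos [ 0.4691 -0.259   0.1685] yaw 179.73 tilt [-0.003  0.002] shift mm [ -1.3  -0.2 119.5] turn -0.0046 j6 -0.62 gap 0.0855
```

View pics/w12.png

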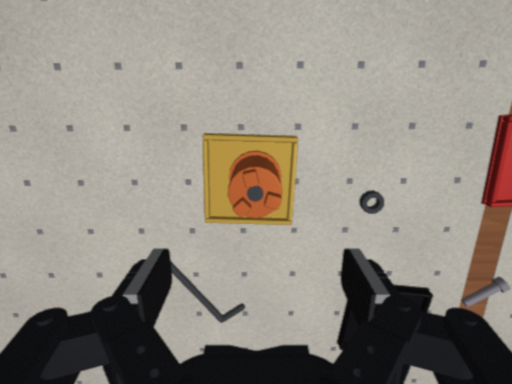

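```bash
python3 - <<'E'
from h import *
c=manip.capture("wrist");print(ray(c,(255,193),.059), ray(c,(255,193),.064)); hsv=cv2.cvtColor(c["color"],cv2.COLOR_BGR2HSV)
x,y,w,h=195,125,110,105;p=hsv[y:y+h,x:x+w];m=((p[...,0]>=18)&(p[...,0]<=36)&(p[...,1]>110)).astype(np.uint8)
pts=np.argwhere(cv2.morphologyEx(m,cv2.MORPH_OPEN,np.ones((2,2))))[:,::-1]+[x,y]
print(cv2.minAreaRect((np.array([ray(c,u,.01) for u in cv2.convexHull(pts.astype(np.float32))[:,0]])*1000).astype(np.float32)))
go(.471,-.259,.049,180)
i=c["color"];cv2.imwrite("pics/w12z.png",cv2.resize(i[125:235,195:305],None,fx=4,fy=4,interpolation=cv2.INTER_CUBIC))
E
```

```text
[ 0.46746707 -0.25877142] [ 0.46574483 -0.2587528 ]
((473.0665283203125, -265.6598205566406), (90.22855377197266, 91.80554962158203), 87.87692260742188)
t 24.8 pos [ 0.469  -0.2581  0.1687] yaw 179.81 tilt [-0.003  0.002] shift mm [ -2.3  -1.2 119.7] turn -0.0034 j6 -0.62 gap 0.0855
```

View pics/w12z.png

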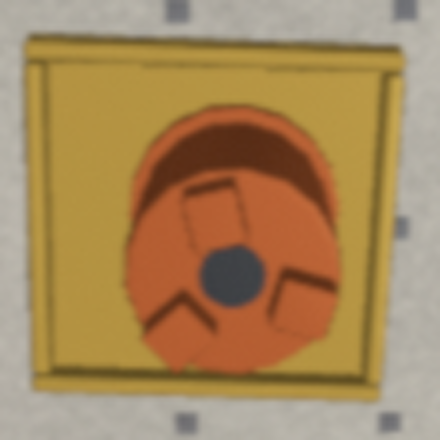

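```bash

python3 -m inch '[0,-0.001,0.04,0,0,0,0.04,0,0,0,0.036,0,0,0,0,0,0,0,0,0]' - | egrep "pos|force"
python3 -m inch '[0,0,0,0,0,0,0,0,0,0,0,0,0,0,0,0,0,0,0,0,0,0,0,0]' 1| grep -v rot
python3 -m inch '[0,0,-0.03,0,0,0,-0.04,0,0,0,-0.03,0,0,0,0,0]' - | grep -v rot
python3 - <<'E'
from h import *
c=manip.capture("wrist");cv2.imwrite("pics/w13.png",c["color"])
go(.644,-.1105,.155,180)
E
```

```text
ee_pos: [0.4707, -0.2595, 0.0551]
force: [-0.7, -0.5, -0.2]
t: 26.18
ee_pos: [0.4713, -0.261, 0.0561]
force: [-0.3, -0.3, 5.4]
finger_gap: 0.0439
t: 26.68
ee_pos: [0.4718, -0.2613, 0.1567]
force: [0.4, -0.5, -4.1]
finger_gap: 0.0441
t 26.73 pos [ 0.4705 -0.2603  0.1547] yaw 179.83 tilt [ 0.001 -0.001] shift mm [-173.1  150.3   -0.2] turn -0.0029 j6 -0.62 gap 0.0439
```

View pics/w13.png

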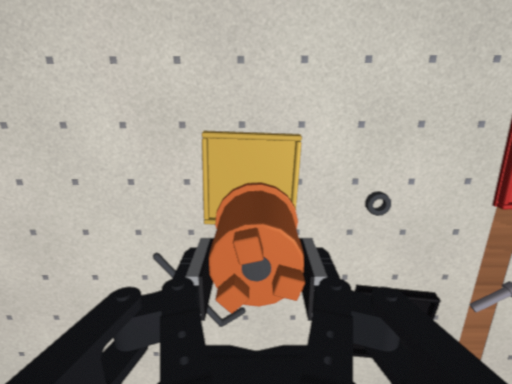

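Coupling held upright. Moving it to black.

```bash

python3 -m inch '[-0.03,0.026,0,0,-0.042,0.037,0,0,-0.042,0.037,0,0,-0.04,0.034,0,0,-0.019,0.016,0,0,0,0,0,0,0,0,0,0]' - | egrep "pos|force|gap"
python3 - <<'E'
from h import *
c=manip.capture("wrist");cv2.imwrite("pics/w14.png",c["color"])
go(.644,-.1105,.0561,180)
E
```

```text
ee_pos: [0.6416, -0.1104, 0.1519]
force: [0.2, -0.6, -3.9]
finger_gap: 0.0442
t 27.65 pos [ 0.6417 -0.1108  0.1524] yaw 179.79 tilt [-0.004  0.001] shift mm [-2.6  0.3 96.3] turn -0.0036 j6 -0.27 gap 0.0445
```

View pics/w14.png

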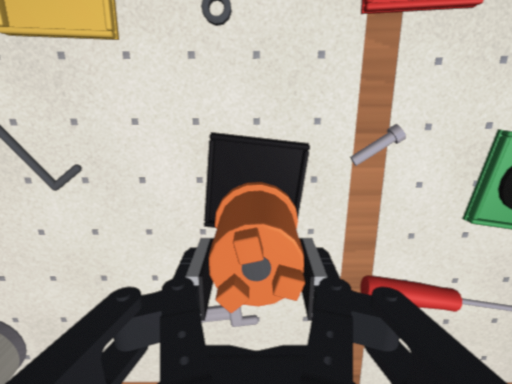

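```bash

python3 -m inch '[-0.001,0,0.035,0,0,0,0.035,0,0,0,0.021,0,0,0,0.001,0,0,0,0,0]' - | egrep "pos|force"
for i in 1 2; do python3 -m inch '[0,0,0.002,0,0,0,0,0]' - | egrep "pos|force"; done
```

```text
ee_pos: [0.6447, -0.1113, 0.0631]
force: [-0.0, -0.8, -3.3]
ee_pos: [0.6453, -0.1108, 0.0614]
force: [-0.4, -1.1, -4.2]
ee_pos: [0.6445, -0.1104, 0.0583]
force: [0.1, -0.7, -4.0]
```

```bash

for i in 1 2; do python3 -m inch '[0,0,0.002,0,0,0,0,0]' - | egrep "pos|force"; done
```

```text
ee_pos: [0.6447, -0.1105, 0.0562]
force: [-0.2, -0.5, -3.1]
ee_pos: [0.6447, -0.1105, 0.0562]
force: [-3.7, 1.2, 6.8]
```

```bash

python3 -m inch '[0,0,-0.001,0,0,0,0,0,0,0,0,0,0,0,0,0,0,0,0,0]' -1 | grep -v rot
python3 -m inch '[0,0,-0.035,0,0,0,-0.04,0,0,0,-0.04,0,0,0,0,0]' - | grep -v rot
python3 - <<'E'
from h import *
c=manip.capture("wrist");cv2.imwrite("pics/w15.png",c["color"])
go(.456,.024,.165,180)
E
```

```text
t: 29.9
ee_pos: [0.6446, -0.1106, 0.0552]
force: [0.3, -0.3, 0.9]
finger_gap: 0.0852
t: 30.4
ee_pos: [0.6477, -0.1113, 0.175]
force: [-0.2, -1.0, -0.1]
finger_gap: 0.0856
t 30.45 pos [ 0.6461 -0.1109  0.1725] yaw 179.84 tilt [ 0.004 -0.001] shift mm [190.5 134.4   6.6] turn -0.0028 j6 -0.27 gap 0.0852
```

View pics/w15.png

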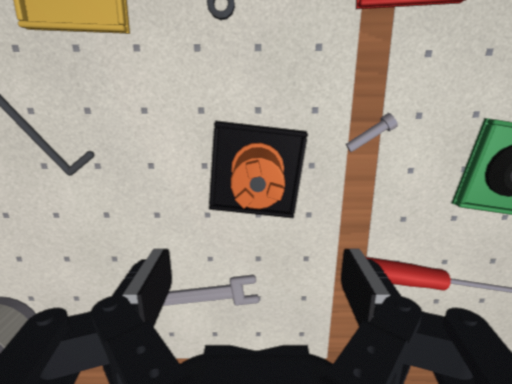

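Coupling parked upright in black. Now the worm wheel.

```bash

python3 -m inch '[0.03,0.022,0,0,0.043,0.03,0,0,0.043,0.03,0,0,0.043,0.03,0,0,0.031,0.022,0,0,0,0,0,0,0,0,0,0]' - | egrep "pos|force|gap"
python3 - <<'E'
from h import *
c=manip.capture("wrist");i=c["color"];cv2.imwrite("pics/w16.png",i)
go(.456,.024,.051,180)
print(manip.look_for("worm_wheel","wrist"))
hsv=cv2.cvtColor(i,cv2.COLOR_BGR2HSV)
x,y,w,h=190,115,130,120;p=hsv[y:y+h,x:x+w];m=(((p[...,0]<=8)|(p[...,0]>172))&(p[...,1]>110)).astype(np.uint8)
pts=np.argwhere(cv2.morphologyEx(m,cv2.MORPH_OPEN,np.ones((2,2))))[:,::-1]+[x,y]
print(cv2.minAreaRect((np.array([ray(c,u,.01) for u in cv2.convexHull(pts.astype(np.float32))[:,0]])*1000).astype(np.float32)))
E
```

```text
ee_pos: [0.455, 0.0239, 0.1696]
force: [0.3, -0.2, -0.4]
finger_gap: 0.0853
t 31.38 pos [0.4556 0.0237 0.1699] yaw 179.82 tilt [-0. -0.] shift mm [ -0.4   0.3 118.9] turn -0.0031 j6 -0.09 gap 0.0857
[{'bbox': [225.1, 152.5, 56.1, 55.8], 'confidence': 0.8}]
((454.45281982421875, 19.251419067382812), (93.59693145751953, 90.37972259521484), 2.3017215728759766)
```

View pics/w16.png

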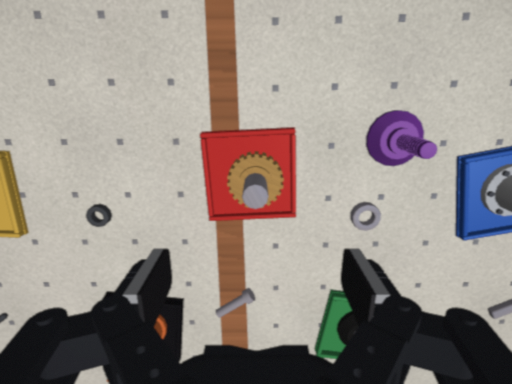

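```bash

python3 -m inch '[0,0,0.04,0,0,0,0.04,0,0,0,0.036,0,0,0,0,0,0,0,0,0]' - | egrep "pos|force"
python3 -m inch '[0,0,0,0,0,0,0,0,0,0,0,0,0,0,0,0,0,0,0,0,0,0,0,0,0,0,0,0]' 1| grep -v rot
python3 -m inch '[0,0,-0.03,0,0,0,-0.04,0,0,0,-0.03,0,0,0,0,0]' - | grep -v rot
python3 - <<'E'
from h import *
c=manip.capture("wrist");cv2.imwrite("pics/w17.png",c["color"])
go(.472,-.265,.155,180)
E
```

```text
ee_pos: [0.4564, 0.0236, 0.0551]
force: [0.2, -0.2, 0.3]
t: 32.92
ee_pos: [0.4554, 0.0238, 0.0549]
force: [-1.1, -1.2, 6.2]
finger_gap: 0.02
t: 33.42
ee_pos: [0.4567, 0.024, 0.1559]
force: [0.1, 0.1, -3.8]
finger_gap: 0.0199
t 33.48 pos [0.4552 0.0241 0.1543] yaw 179.84 tilt [0.001 0.   ] shift mm [ -17.6 -289.    -0.8] turn -0.0028 j6 -0.09 gap 0.02
```

View pics/w17.png

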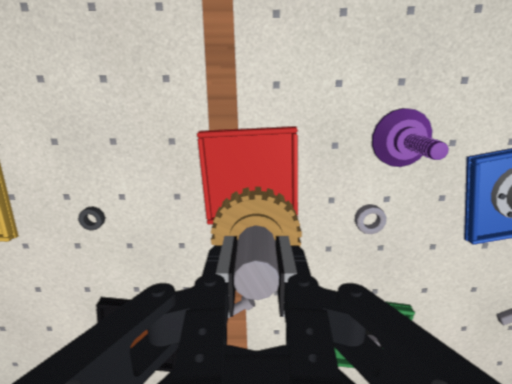

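Wheel held upright. Moving it to yellow.

```bash

python3 -m inch '[-0.002,-0.04,0,0,-0.003,-0.055,0,0,-0.003,-0.057,0,0,-0.003,-0.055,0,0,-0.003,-0.05,0,0,-0.003,-0.032,0,0,0,0,0,0,0,0,0,0]' - | egrep "pos|force|gap"
python3 - <<'E'
from h import *
c=manip.capture("wrist");cv2.imwrite("pics/w18.png",c["color"])
go(.472,-.265,.0549,180)
E
```

```text
ee_pos: [0.4696, -0.2637, 0.152]
force: [-0.3, 0.7, -2.0]
finger_gap: 0.0203
t 34.52 pos [ 0.4699 -0.2634  0.1524] yaw 179.87 tilt [-0.003  0.003] shift mm [-2.5 -1.9 97.5] turn -0.0022 j6 -0.63 gap 0.0202
```

View pics/w18.png

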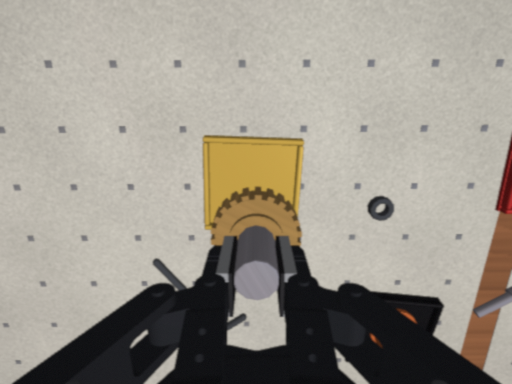

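```bash

python3 -m inch '[-0.001,-0.001,0.035,0,0,0,0.035,0,0,0,0.021,0,0,0,0.001,0,0,0,0,0]' - | egrep "pos|force"
for i in 1 2; do python3 -m inch '[0,0,0.002,0,0,0,0,0]' - | egrep "pos|force"; done
```

```text
ee_pos: [0.4726, -0.2655, 0.0629]
force: [0.8, -0.6, -2.8]
ee_pos: [0.4727, -0.2664, 0.0612]
force: [0.7, -0.2, -3.9]
ee_pos: [0.4721, -0.266, 0.0583]
force: [0.3, 0.2, -2.9]
```

```bash

for i in 1 2; do python3 -m inch '[0,0,0.002,0,0,0,0,0]' - | egrep "pos|force"; done
```

```text
ee_pos: [0.472, -0.2659, 0.0561]
force: [-0.1, -0.0, -3.0]
ee_pos: [0.4723, -0.2663, 0.055]
force: [-2.0, 0.8, 2.7]
```

```bash

python3 -m inch '[0,0,0,0,0,0,0,0,0,0,0,0,0,0,0,0,0,0,0,0,0,0,0,0]' -1 | grep -v rot
python3 -m inch '[0,0,-0.035,0,0,0,-0.04,0,0,0,-0.04,0,0,0,0,0]' - | grep -v rot
python3 - <<'E'
from h import *
c=manip.capture("wrist");cv2.imwrite("pics/w19.png",c["color"])
go(.645,-.1105,.165,180)
E
```

```text
t: 36.9
ee_pos: [0.4722, -0.266, 0.0543]
force: [0.1, 0.7, -0.2]
finger_gap: 0.0853
t: 37.4
ee_pos: [0.4747, -0.2678, 0.1733]
force: [-0.0, 0.5, 1.1]
finger_gap: 0.0855
t 37.45 pos [ 0.4733 -0.2669  0.1711] yaw 179.84 tilt [ 0.003 -0.002] shift mm [-171.2  156.9    6.3] turn -0.0028 j6 -0.63 gap 0.0853
```

View pics/w19.png

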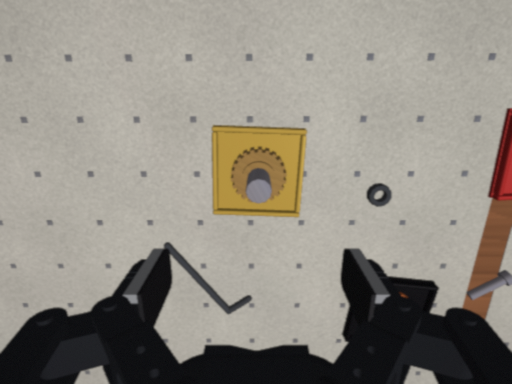

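Wheel centred in yellow (258,175). Now the coupling from black to red.

```bash

python3 -m inch '[-0.03,0.027,0,0,-0.042,0.038,0,0,-0.042,0.038,0,0,-0.038,0.036,0,0,-0.018,0.017,0,0,0,0,0,0,0,0,0,0]' - | egrep "pos|force|gap"
python3 - <<'E'
from h import *
go(.645,-.1105,.0515,180)
E
```

```text
ee_pos: [0.6412, -0.1112, 0.1684]
force: [0.3, -0.8, -0.5]
finger_gap: 0.0855
t 38.33 pos [ 0.6412 -0.1112  0.1684] yaw 179.79 tilt [-0.003 -0.   ] shift mm [ -4.1   0.7 116.9] turn -0.0036 j6 -0.27 gap 0.0855
```

```bash

python3 -m inch '[-0.002,0,0.04,0,0,0,0.04,0,0,0,0.035,0,0,0,0,0,0,0,0,0]' - | egrep "pos|force"
python3 -m inch '[0,0,0,0,0,0,0,0,0,0,0,0,0,0,0,0,0,0,0,0,0,0,0,0]' 1| grep -v rot
python3 -m inch '[0,0,-0.03,0,0,0,-0.04,0,0,0,-0.03,0,0,0,0,0]' - | grep -v rot
python3 - <<'E'
from h import *
c=manip.capture("wrist");cv2.imwrite("pics/w20.png",c["color"])
go(.454,.019,.155,180)
E
```

```text
ee_pos: [0.6449, -0.1116, 0.0556]
force: [-0.0, -0.8, 0.4]
t: 39.7
ee_pos: [0.646, -0.1106, 0.0563]
force: [-0.3, 0.5, 6.2]
finger_gap: 0.0437
t: 40.2
ee_pos: [0.6464, -0.1109, 0.1566]
force: [0.2, -0.6, -3.6]
finger_gap: 0.0441
t 40.25 pos [ 0.6449 -0.1105  0.1544] yaw 179.85 tilt [ 0.001 -0.   ] shift mm [191.2 129.   -0.9] turn -0.0026 j6 -0.27 gap 0.0441
```

View pics/w20.png

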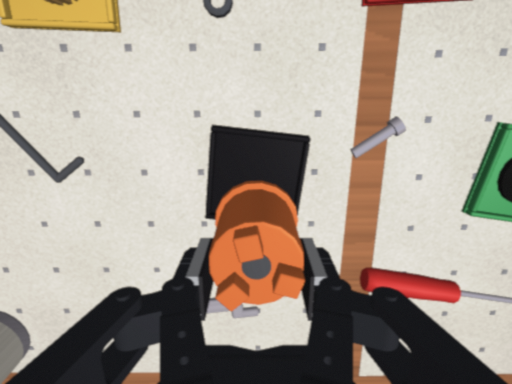

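```bash

python3 -m inch '[0.03,0.02,0,0,0.043,0.029,0,0,0.043,0.029,0,0,0.043,0.029,0,0,0.03,0.021,0,0,0,0,0,0,0,0,0,0]' - | egrep "pos|force|gap"
python3 - <<'E'
from h import *
c=manip.capture("wrist");cv2.imwrite("pics/w21.png",c["color"])
go(.454,.019,.0562,180)
E
```

```text
ee_pos: [0.4553, 0.018, 0.153]
force: [0.6, 0.7, -3.8]
finger_gap: 0.0439
t 41.17 pos [0.4561 0.0177 0.1534] yaw 179.83 tilt [-0.001 -0.   ] shift mm [ 2.1  1.3 97.2] turn -0.0031 j6 -0.1 gap 0.0439
```

View pics/w21.png

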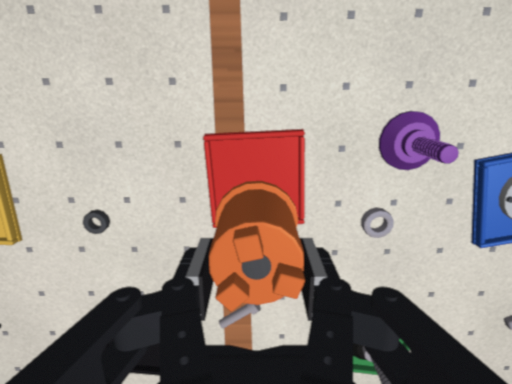

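```bash

python3 -m inch '[0.001,0.001,0.035,0,0,0,0.035,0,0,0,0.021,0,0,0,0.001,0,0,0,0,0]' - | egrep "pos|force"
for i in 1 2; do python3 -m inch '[0,0,0.002,0,0,0,0,0]' - | egrep "pos|force"; done
```

```text
ee_pos: [0.4562, 0.0186, 0.0628]
force: [0.3, -0.8, -3.2]
ee_pos: [0.4558, 0.0189, 0.0611]
force: [-0.2, -0.5, -3.9]
ee_pos: [0.4549, 0.019, 0.0584]
force: [-0.1, 0.5, -3.3]
```

```bash

for i in 1 2; do python3 -m inch '[0,0,0.002,0,0,0,0,0]' - | egrep "pos|force"; done
```

```text
ee_pos: [0.4551, 0.019, 0.0563]
force: [-0.5, -0.4, -4.5]
ee_pos: [0.4551, 0.019, 0.0562]
force: [-5.8, 0.4, 15.1]
```

```bash

python3 -m inch '[0,0,-0.001,0,0,0,0,0,0,0,0,0,0,0,0,0,0,0,0,0]' -1 | grep -v rot
python3 -m inch '[0,0,-0.035,0,0,0,-0.045,0,0,0,-0.05,0,0,0,-0.06,0,0,0,-0.05,0,0,0,0,0,0,0,0,0]' - | grep -v rot
python3 - <<'E'
from h import *
a=manip.capture("wrist")["color"];t=manip.capture("top")["color"];s=manip.capture("scene")["color"]
cv2.imwrite("pics/w22.png",a);cv2.imwrite("pics/t22.png",cv2.resize(t[100:300,80:420],None,fx=2.35,fy=2.35,interpolation=cv2.INTER_CUBIC));cv2.imwrite("pics/s22.png",cv2.resize(s[90:310,90:400],None,fx=2.5,fy=2.5,interpolation=cv2.INTER_CUBIC))
E
```

```text
t: 43.42
ee_pos: [0.455, 0.019, 0.0552]
force: [0.1, 0.1, 0.2]
finger_gap: 0.0854
t: 44.3
ee_pos: [0.4547, 0.019, 0.2948]
force: [-0.8, -0.3, -1.8]
finger_gap: 0.0854
```

View pics/w22.png

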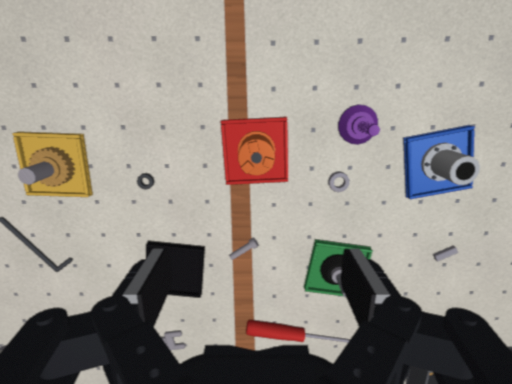

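View pics/t22.png

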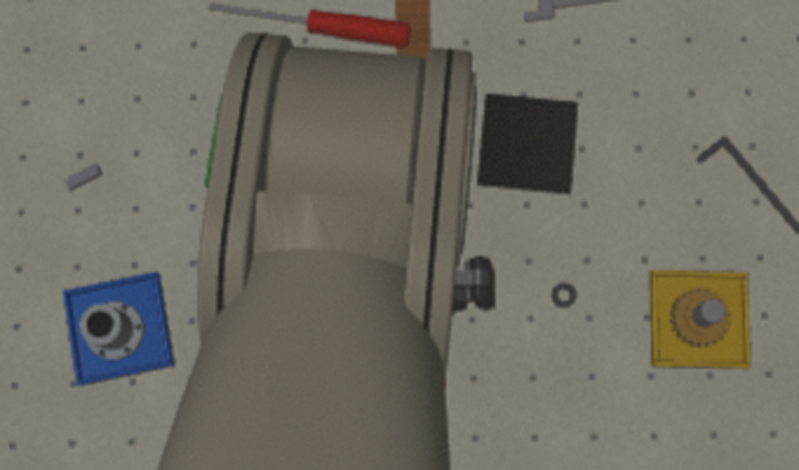

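View pics/s22.png

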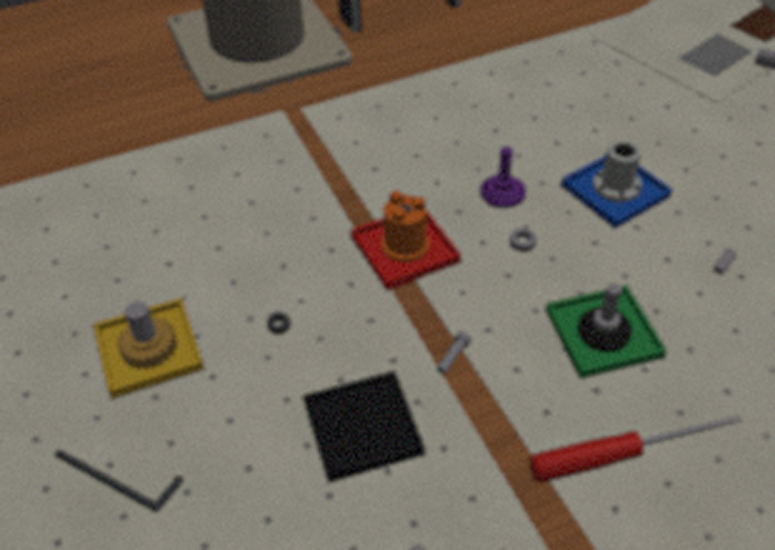

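The scene picture (enlarged) shows the wheel in yellow (147,340), cover in blue (617,180), coupling in red (405,235) and foot in green (605,320). Black is empty and the purple look-alike hasn't moved. Handing in.

```bash
python3 -c "
from rig import manip
print(manip.job_done())"
```

```text
the job is handed in; nothing more can be done
None
```

All four gearbox parts are in their home trays. The worm wheel is in yellow, the bearing cover in blue, the coupling in red and the machine foot in green. The black tray is empty again.

I made six moves, using the black tray to park first the cover and then the coupling. I never went near the purple look-alike.

- **Final position:** after the last release, the wrist and scene pictures show every part upright and inside its tray walls. The gripper was open and about 0.29 m up. The top picture agrees for yellow, blue and black, but the arm hid red and green from that camera.
- **Flat on the tray floor:** each part touched down within about 0.2 mm of the tool height at which it was picked up. Contact forces on touchdown were at most about 15 N.
- **Time:** the robot clock stood at about 44.5 s when I handed in, against the 125 s limit.
- **Disagreements:** the cameras differed on tray positions. The top and wrist cameras were 3–5 mm apart, and my first scene-camera estimate was up to 10 mm off. I aimed mostly by the wrist camera, and the trays leave about 13 mm of clearance each side.
- **Position readings:** the measured tool position shifted by about 3 mm between hovering and lowering. I therefore set each part down in small steps until the force showed contact.

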